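# Fit the card into the test rack and lock it

## Robot

A 7-joint arm with a two-finger parallel gripper is mounted at the origin on the work surface. World frame = base frame: x ahead of the robot, y to its left, z up, the work surface at z = 0. Lengths are in m, angles in rad, forces in N, time in s.
With the tool pointing down it reaches from about 0.4 to 0.85 m from the base axis. Payload 10.4 kg.
Tool frame: the origin (TCP) lies at the centre of the arm's flange, where the gripper is bolted on; the fingertips stand 182 mm ahead of it and the grasp point (between the pads) lies 164 mm ahead of it; z points along the fingers, y is the line along which they close (so a half turn about z gives the same grasp; the last joint's range is limited). The gripper opens to 87 mm and grips with 3 to 60 N. Pads are 19 mm wide; open, the fingers measure 117 mm over their backs; the gripper's body (75 mm by 190 mm) begins 51 mm behind the grasp point.
Start: joints at [-1.372, 0.332, -0.065, 1.46, 0.022, 1.35, -0.088], TCP at [0.137, 0.61, 0.405] pointing down, gripper open.
Joint ranges: [-2.6, 2.6], [-0.5, 2.12], [-1.47, 1.34], [0.16, 2.42], [-1.27, 4.41], [0.06, 2.06], [-2.6, 2.6]. Speed limits (rad/s): [2.22, 2.22, 2.79, 2.79, 3.14, 3.14, 3.14].

## Interface

Orientations are given as a unit quaternion [x, y, z, w].
In Python, from bench import r, eyes, job gives the robot as it stands. The module is installed in compiled form; this text tells all that it offers.
- The arm moves only by the shell command python3 -m inch 'ROWS' [OPENING] [FORCE]. ROWS is JSON, a list of rows, each a list of 6 numbers: the shift along the tool's x, y, z normalised to -1 to 1, where 1 is 4 cm, then the turn, a rotation vector about the tool's x, y, z normalised to -1 to 1, where 1 is 0.12 rad. In form: [[x, y, z, wx, wy, wz], ...]. A call has exactly 5 rows; each row shifts and turns the commanded pose from where the row before left it, along the tool's axes as they then stand; what a row does not reach is not made up. A row lasts 1/12 s, in which the tool goes at most 41.7 mm and 7.16 degrees, less where a joint would pass 70% of its speed; a pose out of reach is approached as far as the arm can. A call with a number of a shift or a turn outside -1 to 1 is refused whole. A call with a gripper value outside its range is refused whole. OPENING is the gripper command: -1 is shut, 1 is fully open, values between are in proportion, set as the call begins (- or left out, the last holds). The fingers move at their own pace and stop on an object; FORCE is the grip in N (left out, the last holds). Time passes only in rows, so rows that do not move let the fingers close, or fill a call up. It gives the time, the measured TCP pose, the force, the opening and the grip force at its end, in the units of the state.
- r.read_state(): the state, without advancing time (a new reading comes with each control period).
- eyes.camera(name): name is "side" or "top"; returns a dict with "pixels" (400x640x3 uint8, red, green, blue), "fx", "fy", "cx", "cy" (pixels), "extrinsics" (4x4, takes a point from camera to world coordinates). Camera axes: x right, y down, z forward; pixel columns grow to the right and rows downward; lengths in m; the calibration is good to about 2 mm. A picture is of the moment at which its call begins. There is no depth.
- job.close_job(): hands the job in; it is judged then, once.
The state is a dict: "time": time; "joint_positions": joint angles; "joint_vel": joint speeds; "joint_torque": joint torques, N m; "ee_pos": TCP position; "eef_rot": TCP orientation; "ft_force": force on the tool from outside, world axes, zero at the start; "torque": the same for the moment, N m; "width": finger opening in m; "grip_force": force on a finger pad.
Only numpy, scipy, OpenCV 4.12 (cv2) and the standard library are available. Lean on these libraries where they do the work, as an engineer would, in place of code of your own. Each camera call takes 0.05 s, during which the arm holds its last target. There are 200 camera calls.

## Task

Take the circuit card with the tall pull handle out of its wooden stand and lower it gently, without letting it drop, into the one empty slot of the card rack, turned so that its cut-away top corner is at the same end as on the cards beside it (the end away from the keeper bar), until it is fully home. Then push the steel keeper bar all the way in over the card corners, and let go. Leave the other cards seated and do not push the screwdriver or the jar about.

Things in the scene. Friction and masses are not known exactly. Their poses are not given: they have to be found in the camera images.
- card_grip (a point): Centre of the grey pull handle of the replacement card, which starts upright in the wooden stand. Handle 30 (x) x 12 (y) x 44 mm (z). The card's top edge lies 22 mm below this point, its foot 86 mm below. z is up, x along the card, y through its thickness. The handle stands clear above the neighbours when the card is home.
- card_foot (a point): Middle of the underside of the same card; axes as card_grip.
- card_cut (a point): The inner height of the cut-away corner: the top of the card's -x end edge, 50 mm towards -x and 48 mm above card_foot; axes as card_grip.
- slot_floor (a point): Middle of the floor of the one empty slot, 8 mm above the bench: card_foot must rest here with the card's x along this x, z up. x runs along the slot to the keeper end, y across the slots. Slot 7 wide, 104 mm long; side guides 48 mm high, then flaring to a 14 x 114 mm mouth at 55 mm. A 7 mm high key bar crosses the floor at x = 18 mm: a card the wrong way round stops 7 mm high.
- rack: Dark steel rack fixed to the bench, 132 mm wide (y), 116 mm long (x) without the keeper's slide; origin under its centre at bench level; x points to the keeper end. Five slots at y = -48, -24, 0, 24, 48 mm, four filled.
- stand: Wooden stand fixed to the bench, 130 (x) x 70 mm (y), origin under its centre at bench level; the card stands along its x axis in 5 mm slots whose floor is 8 mm and whose top is 48 mm above the bench: lift the card at least 40 mm to free it.
- keeper (a joint): Keeper bar's travel in m: 0 withdrawn (starts 0 to 0.006), 0.028 fully in over the cards; grows as it moves towards rack -x. Stays where left; friction about 1.5 N. Steel bar 16 (x) x 140 (y) x 8 mm, underside 75 mm above the bench, 3 mm over the top edges of cards that are home; blocked by a card that is not home.
- keeper_tab (a point): Centre of the upright tab on the keeper bar, 8 thick (x) x 36 wide (y) x 27 mm high, rising 13 mm above this point (and 12 mm below it to the bar's top face), axes as the rack; its +x face is flush with the bar's outer edge. Can be pushed on its +x face, or pinched.
- mate1_mid (a point): Centre of seated neighbour card 1, a plain card like the replacement but without handle: 100 x 4 x 64 mm, top edge 32 mm above this point. Must stay seated.
- mate2_mid (a point): Centre of seated neighbour card 2, a plain card like the replacement but without handle: 100 x 4 x 64 mm, top edge 32 mm above this point. Must stay seated.
- mate3_mid (a point): Centre of seated neighbour card 3, a plain card like the replacement but without handle: 100 x 4 x 64 mm, top edge 32 mm above this point. Must stay seated.
- mate4_mid (a point): Centre of seated neighbour card 4, a plain card like the replacement but without handle: 100 x 4 x 64 mm, top edge 32 mm above this point. Must stay seated.
- driver: Screwdriver 150 mm long lying on the bench, along x. Bystander.
- jar: Small jar, 44 mm across, 50 mm high. Bystander.
- card: The whole replacement card, 0.10 to 0.20 kg; origin and axes as card_foot. Green board 100 long (x), 4 thick (y), 64 mm high (z), with parts up to 8 mm thick on its +y face. The cut-away top corner (22 x 16 mm) is at the -x end; the foot has a notch 12 wide, 8 mm high, centred 18 mm towards +x, that fits over the rack's key bar (6 mm wide).

How it is judged:
By the outcome, as a careful person would: the job done as asked, in the order asked, and still so for the second after the job is handed in, with the robot touching nothing.
It also fails if it takes over 51 s, if anything falls off the work surface, if the arm or the gripper's body presses on something with over 40 N, if the wrist force passes 120 N, or if a joint passes its speed limit or range.

## Working session

There is one attempt and no reset: what is moved stays moved. The work goes in short steps, Python scripts to look and compute and a shell command to move; the robot and the scene stay as the last step left them, time stands still between calls to the robot, and variables do not carry over. Pictures are saved under pics/ and viewed, at most 10 in all, crops included, and the job is handed in when it is done.

```bash
mkdir -p pics; python3 - <<'E'
from bench import r, eyes
import cv2,numpy as np
s=r.read_state(); print(s)
for n in("side","top"):
    c=eyes.camera(n); np.savez(f"{n}0.npz",**c)
    cv2.imwrite(f"pics/{n}0.png",c["pixels"][:,:,::-1])
    print(n,c["fx"],c["fy"],c["cx"],c["cy"],np.round(c["extrinsics"],4).tolist())
E
```

```text
{'time': 0.0, 'joint_positions': array([-1.37161161,  0.3328476 , -0.06470784,  1.4609471 ,  0.02161587,
        1.34992485, -0.08848536]), 'joint_vel': array([ 0.00092785, -0.00010942,  0.0012927 , -0.00148112,  0.0007296 ,
       -0.00105709,  0.00078648]), 'joint_torque': array([-3.10656933e-04, -6.23257113e+01,  2.43219431e-02, -3.89898705e+01,
       -6.14335947e-02,  3.98307235e-02,  1.48925697e-04]), 'ee_pos': array([0.13744448, 0.60955811, 0.40396619]), 'eef_rot': array([ 1.10642012e-01,  9.93860067e-01, -7.14321769e-04, -3.86493875e-05]), 'ft_force': array([-0.42041641, -0.18939389, -0.22511352]), 'torque': array([ 0.01487028, -0.02128207,  0.03309347]), 'grip_force': 0.0, 'width': 0.08680803140779599}
side 427.22682297052444 427.22682297052444 317.05886233391163 194.3749713334734 [[-0.7272, -0.4483, 0.5198, 0.1424], [-0.6864, 0.4863, -0.5408, 0.4351], [-0.0104, -0.75, -0.6613, 0.6434], [0.0, 0.0, 0.0, 1.0]]
top 367.6488032834585 367.6488032834585 310.8644538445301 204.3381832392217 [[0.0028, -0.9915, 0.1297, 0.5036], [-0.9995, -0.0069, -0.0314, -0.0014], [0.032, -0.1295, -0.9911, 0.8154], [0.0, 0.0, 0.0, 1.0]]
```

View pics/top0.png

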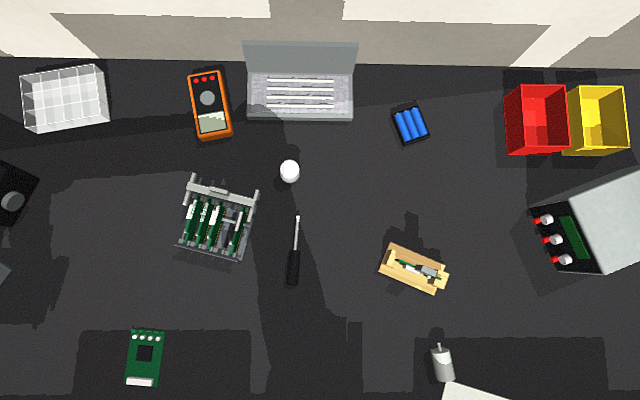

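View pics/side0.png

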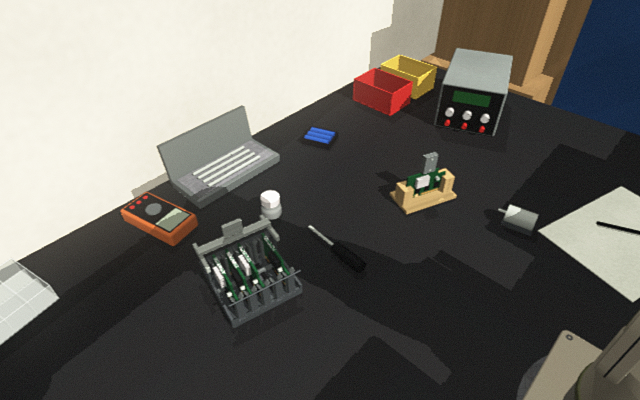

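The top view shows the rack at about (218,217) with its keeper at the upper end, the stand at (413,268), the screwdriver at (294,250) and the jar at (289,171). The side view shows the rack at (248,270), the keeper tab at (232,228), the stand at (425,187) and the handle at (431,162). I'll enlarge these areas next.

```bash
python3 - <<'E'
import cv2,numpy as np
t=cv2.imread("pics/top0.png");s=cv2.imread("pics/side0.png")
def crop(im,x,y,w,h,W,H): return cv2.resize(im[y:y+h,x:x+w],(W,H),interpolation=cv2.INTER_CUBIC)
a=np.vstack([np.hstack([crop(t,168,165,100,100,400,400)[:300*4//4+80][:,:],]) ]) 
A=np.zeros((600,800,3),np.uint8)
A[:300,:400]=0
A[0:380,0:400]=crop(t,168,168,100,95,400,380)      # 4x
A[0:380,400:800]=crop(s,188,212,120,114,400,380)   # 3.333x
A[380:600,0:400]=crop(t,373,235,80,60,293,220)[:, :].copy() if False else cv2.copyMakeBorder(crop(t,373,240,80,55,320,220),0,0,0,80,cv2.BORDER_CONSTANT)
A[380:600,400:800]=cv2.copyMakeBorder(crop(s,385,150,80,67,264,220),0,0,0,136,cv2.BORDER_CONSTANT)
A=np.clip(A.astype(float)*1.4,0,255).astype(np.uint8)
cv2.imwrite("pics/c0.png",A)
E
```

```text
(no output)
```

View pics/c0.png

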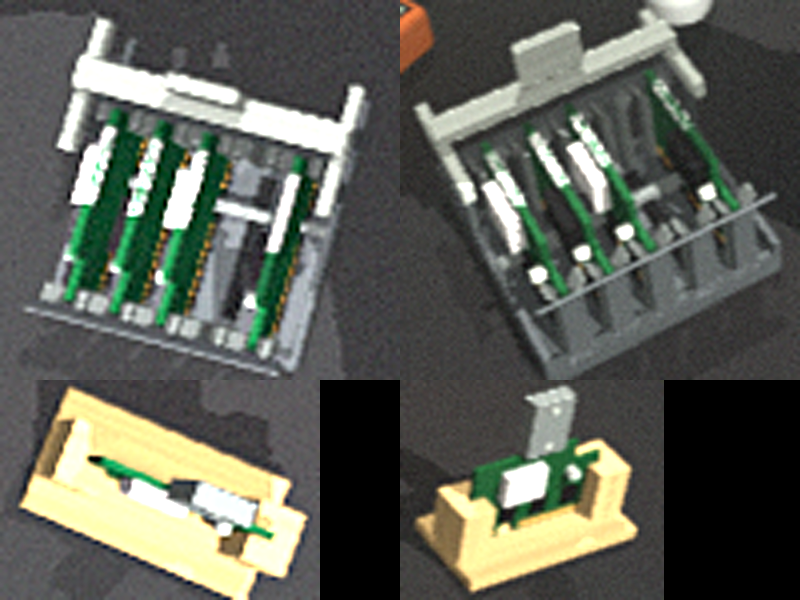

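The enlarged view shows three cards on the left, an empty fourth slot at about (227,218) in the top image, and a card at the far right. So the empty slot is rack y = -24 mm. The neighbours have their parts on the image-left (+y) side and their cut ends at the bottom. The stand card's parts face the robot, so its +x points to world +y and its cut is at the image-right end. Now I'll measure.

```bash
cat > geo.py <<'E'
import numpy as np,cv2
def load(n): 
    return dict(np.load(n))
def ray(c,u,v):
    d=c["extrinsics"][:3,:3]@np.array([(u-c["cx"])/c["fx"],(v-c["cy"])/c["fy"],1.]); return c["extrinsics"][:3,3],d
def plane(c,u,v,z):
    o,d=ray(c,u,v); return o+d*(z-o[2])/d[2]
def proj(c,p):
    q=np.linalg.inv(c["extrinsics"])@np.append(p,1); return np.array([c["fx"]*q[0]/q[2]+c["cx"],c["fy"]*q[1]/q[2]+c["cy"]])
def tri(c1,p1,c2,p2):
    o1,d1=ray(c1,*p1);o2,d2=ray(c2,*p2)
    A=np.stack([d1,-d2],1);t=np.linalg.lstsq(A,o2-o1,rcond=None)[0]
    a,b=o1+t[0]*d1,o2+t[1]*d2; return (a+b)/2,np.linalg.norm(a-b)
E
python3 - <<'E'
from geo import *
T=load("top0.npz");S=load("side0.npz")
np.set_printoptions(precision=4,suppress=True)
for name,c,box,z in(("rackT",T,(175,185,260,262),.072),("rackS",S,(190,225,305,315),.072),("standT",T,(385,245,450,295),.072)):
    x0,y0,x1,y1=box; im=c["pixels"][y0:y1,x0:x1].astype(int)
    R,G,B=im[...,0],im[...,1],im[...,2]
    m=((G>1.5*R)&(G>1.3*B)&(G>60)).astype(np.uint8)
    n,l,st,ce=cv2.connectedComponentsWithStats(m,connectivity=8)
    for i in range(1,n):
        if st[i,4]<12: continue
        ys,xs=np.nonzero(l==i); P=np.stack([xs+x0,ys+y0],1).astype(np.float32)
        vx,vy,px,py=cv2.fitLine(P,cv2.DIST_HUBER,0,.01,.01).ravel()
        t=(P-[px,py])@[vx,vy]
        e=[np.array([px,py])+k*np.array([vx,vy]) for k in(t.min(),t.max())]
        w=[plane(c,*q,z)[:2] for q in e]
        print(name,st[i,4],np.array(e).ravel(),np.array(w).ravel(),"ang",np.degrees(np.arctan2(*(w[0]-w[1])[::-1])))
# bright grey masks: handle / keeper
for name,c,box in(("handleT",T,(410,255,445,285)),("keeperT",T,(180,170,262,225)),("handleS",S,(415,148,442,178)),("tabS",S,(185,212,285,262))):
    x0,y0,x1,y1=box; im=c["pixels"][y0:y1,x0:x1].astype(int)
    g=im.mean(2); sat=im.max(2)-im.min(2)
    print(name); 
    for th in (100,130,150):
        m=((g>th)&(sat<30)).astype(np.uint8)
        n,l,st,ce=cv2.connectedComponentsWithStats(m)
        i=1+st[1:,4].argmax(); cn=cv2.findContours((l==i).astype(np.uint8),0,1)[0][0]
        (cx,cy),wh,a=cv2.minAreaRect(cn); b=cv2.boxPoints(((cx,cy),wh,a))+[x0,y0]
        print(th,st[i,4],np.array([cx+x0,cy+y0]),wh,a,b.ravel())
E
python3 - <<'E'
import cv2,numpy as np
t=cv2.imread("pics/top0.png");s=cv2.imread("pics/side0.png")
f=lambda im,x,y,w,h:cv2.convertScaleAbs(cv2.resize(im[y:y+h,x:x+w],(400,600),interpolation=cv2.INTER_NEAREST),alpha=1.3)
cv2.imwrite("pics/c1.png",np.hstack([f(t,408,245,40,60),f(s,410,145,40,60)]))
E
```

```text
rackT 70 [185.2434 242.1781 188.5924 218.7984] [0.5232 0.2251 0.5699 0.2206] ang 174.52845130481114
rackT 68 [196.3591 246.059  200.3551 221.7298] [0.5156 0.2029 0.5641 0.197 ] ang 173.107084038426
rackT 67 [207.8233 248.1487 212.0662 224.6508] [0.5115 0.1801 0.5584 0.1734] ang 171.9507313428034
rackT 65 [230.4216 255.0832 235.2444 230.6534] [0.4979 0.1349 0.5466 0.1268] ang 170.52217996563368
rackS 64 [275.3067 249.8382 288.2597 274.3906] [0.5442 0.1255 0.4883 0.1474] ang -21.37764039505097
rackS 74 [250.4212 260.7983 262.9759 287.0115] [0.5572 0.1715 0.4999 0.1931] ang -20.615669933143263
rackS 82 [237.4986 266.7621 250.2013 293.3811] [0.5633 0.195  0.5056 0.2153] ang -19.407002102653614
rackS 81 [224.5296 273.2859 237.0011 299.9995] [0.5683 0.2186 0.5112 0.2377] ang -18.50430956402264
standT 36 [397.6552 259.8621 413.     266.    ] [ 0.4893 -0.2004  0.4771 -0.2312] ang 68.46446399978413
handleT
100 173 [422.8196 270.4691] (27.138816833496094, 10.33859634399414) 21.037511825561523 [408.299  270.4227 412.0103 260.7732 437.3402 270.5155 433.6289 280.1649]
130 109 [427.8 272.4] (15.20
[... 862 characters left out ...]
  424.2377 149.554  437.9391 152.668  431.7014 180.1139]
130 42 [430.0882 154.8529] (3.6380343437194824, 11.884245872497559) 75.96376037597656 [423.8824 154.5294 435.4118 151.6471 436.2941 155.1765 424.7647 158.0588]
150 21 [424.5 176. ] (2.0, 9.0) 90.0 [420. 175. 429. 175. 429. 177. 420. 177.]
tabS
100 1071 [238.7976 234.6632] (31.64000129699707, 93.72000885009766) 73.73979187011719 [189.3824 232.5968 279.3536 206.3552 288.2128 236.7296 198.2416 262.9712]
130 258 [260.7308 221.3462] (10.816652297973633, 42.43456268310547) 56.30992889404297 [240.0769 228.6154 275.3846 205.0769 281.3846 214.0769 246.0769 237.6154]
150 53 [272.5 215. ] (6.0, 13.0) 90.0 [266. 212. 279. 212. 279. 218. 266. 218.]
```

View pics/c1.png

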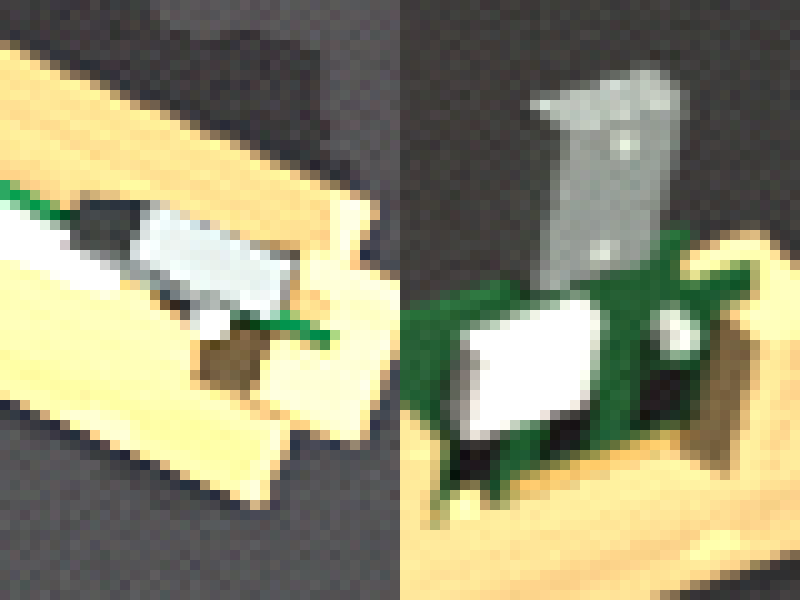

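The left panel shows the handle's top face centred at about (215,255), which is top-camera pixel (429.0,270.0). The right panel shows the cut at the card's right end, around (690,260), so card +x points to world +y. The handle is near (0.471,-0.248) and card x is at about 69°. I'll start moving there by way of (0.45,0.25).

```bash
python3 -m inch '[[-0.3,-0.22,0,0,0,0],[-0.64,-0.47,0,0,0,0],[-0.64,-0.47,0,0,0,0],[-0.64,-0.47,0,0,0,0],[-0.64,-0.47,0,0,0,0]]' 0 20 >/dev/null
python3 -m inch '[[-0.64,-0.47,0,0,0,0],[-0.64,-0.47,0,0,0,0],[-0.64,-0.47,0,0,0,0],[-0.64,-0.47,0,0,0,0],[-0.64,-0.47,0,0,0,0]]' >/dev/null
python3 -m inch '[[-0.64,-0.47,0,0,0,0],[-0.64,-0.47,0,0,0,0],[-0.64,-0.47,0,0,0,0],[-0.64,-0.47,0,0,0,0],[-0.64,-0.47,0,0,0,0]]' >/dev/null
python3 -m inch '[[0,0,0,0,0,0.95],[0,0,0,0,0,0.95],[0,0,0,0,0,0.95],[0,0,0,0,0,0.95],[0,0,0,0,0,0.95]]' >/dev/null
python3 -m inch '[[0,0,0,0,0,0.95],[0,0,0,0,0,0.95],[0,0,0,0,0,0.95],[0,0,0,0,0,0.95],[0,0,0,0,0,0.95]]' >/dev/null
python3 -m inch '[[0,0,0,0,0,0.95],[0,0,0,0,0,0.95],[0,0,0,0,0,0.95],[0,0,0,0,0,0.95],[0,0,0,0,0,0.95]]'
cat >> geo.py <<'E'
from scipy.spatial.transform import Rotation as Ro
def need(s,p,ang):
    "units to bring TCP to world p (3) after turning; tool x to heading ang deg (tool down)"
    R=Ro.from_quat(s["eef_rot"]).as_matrix()
    a=np.radians(ang); Rt=np.stack([[np.cos(a),np.sin(a),0],[np.sin(a),-np.cos(a),0],[0,0,-1]],1)
    rv=Ro.from_matrix(R.T@Rt).as_rotvec()/.12
    d=(np.array(p)-s["ee_pos"])
    print("pos",s["ee_pos"],"heading",np.degrees(np.arctan2(R[1,0],R[0,0])),"q",s["joint_positions"].round(2),"t",s["time"],"F",s["ft_force"].round(1),"w",s["width"],"gf",s["grip_force"])
    print("turn units",rv.round(3),"| shift before turn",(R.T@d/.04).round(3),"| shift after turn",(Rt.T@d/.04).round(3))
E
python3 - <<'E'
from geo import *
from bench import r
np.set_printoptions(precision=4,suppress=True)
T=load("top0.npz");S=load("side0.npz")
print("handle top plane",plane(T,429,270,.116),plane(S,430,154.3,.116),tri(T,(429,270),S,(430,154.3)))
for a,b in(((147,203),(300,258)),((130,250),(283,308))):
    w=[plane(T,408+q[0]/10-.5,245+q[1]/10-.5,.116) for q in(a,b)]; d=w[0]-w[1]; print("handle edge",np.degrees(np.arctan2(d[1],d[0])),np.hypot(*d[:2]))
need(r.read_state(),(.4712,-.2478,.330),69)
import cv2
t=T["pixels"][168:254,178:264,::-1]
cv2.imwrite("pics/c2.png",cv2.convertScaleAbs(cv2.resize(t,(602,602),interpolation=0)[:600],alpha=1.4))
E
```

```text
time: 2.6
ee_pos: [0.4389, 0.262, 0.4045]
eef_rot: [0.824, 0.566, -0.0, -0.0]
ft_force: [0.6, -0.1, 0.1]
width: 0.0433
grip_force: 0.0
handle top plane [ 0.4712 -0.2479  0.116 ] [ 0.4708 -0.247   0.116 ] (array([ 0.4713, -0.2482,  0.1151]), np.float64(0.0001638160552447822))
handle edge 70.49688224507649 0.030690088588254574
handle edge 69.51357306680623 0.030804316380135338
pos [0.4389 0.262  0.4045] heading 68.95648780781053 q [-0.93  0.07  0.32  1.77 -0.02  1.3  -0.97] t 2.6 F [ 0.6 -0.1  0.1] w 0.04327200337484369 gf 0.0
turn units [-0.004  0.002 -0.006] | shift before turn [-11.605   5.33    1.863] | shift after turn [-11.61    5.32    1.863]
```

View pics/c2.png

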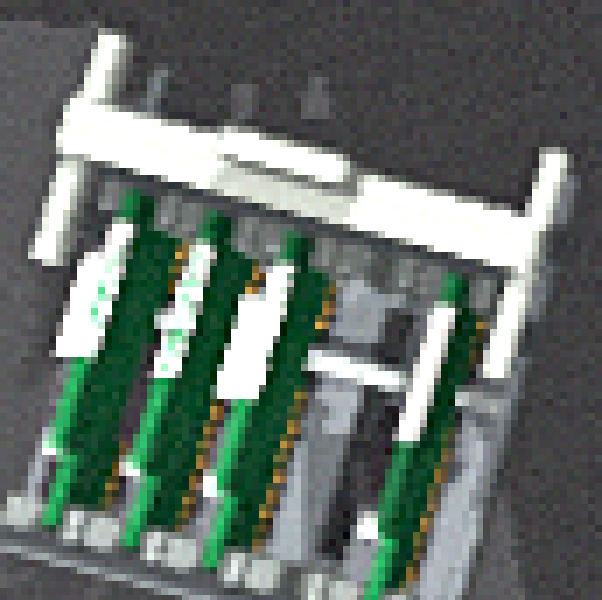

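The zoom gives the neighbour top-edge ends and the cut ends, for example card 1 at (133,195), (62,452) and (52,522), and card 4 at (452,275), (392,530) and (375,597). Next I'll go to the pre-grasp pose and fit the rack pose from those points.

```bash
python3 -m inch '[[-0.4,0.18,0,0,0,0],[-0.774,0.355,0,0,0,0],[-0.774,0.355,0,0,0,0],[-0.774,0.355,0,0,0,0],[-0.774,0.355,0,0,0,0]]' >/dev/null
python3 -m inch '[[-0.774,0.355,0,0,0,0],[-0.774,0.355,0,0,0,0],[-0.774,0.355,0,0,0,0],[-0.774,0.355,0,0,0,0],[-0.774,0.355,0,0,0,0]]' >/dev/null
python3 -m inch '[[-0.774,0.355,0,0,0,0],[-0.774,0.355,0,0,0,0],[-0.774,0.355,0,0,0,0],[-0.774,0.355,0,0,0,0],[-0.774,0.355,0,0,0,0]]' >/dev/null
python3 -m inch '[[-0.4,0.175,0.3,0,0,-0.08],[0,0,0.5,0,0,0],[0,0,0.5,0,0,0],[0,0,0.5,0,0,0],[0,0,0,0,0,0]]' 
cat > rack.py <<'E'
from geo import *
T=load("top0.npz")
up=[(133,195),(213,215),(295,238),(452,275)]; mid=[(62,452),(145,465),(228,487),(392,530)]; lo=[(52,522),(130,545),(210,567),(375,597)]
ys=[.048,.024,0,-.048]
A=[];B=[]
for L,x,z in((up,.05,.072),(mid,-.028,.072),(lo,-.05,.056)):
    for q,y in zip(L,ys):
        A.append((x,y)); B.append(plane(T,178+q[0]/7-.5,168+q[1]/7-.5,z)[:2])
A=np.array(A);B=np.array(B)
H=(A-A.mean(0)).T@(B-B.mean(0)); ang=np.arctan2(H[0,1]-H[1,0],H[0,0]+H[1,1])
R=np.array([[np.cos(ang),-np.sin(ang)],[np.sin(ang),np.cos(ang)]]); o=B.mean(0)-R@A.mean(0)
if __name__=="__main__":
    np.set_printoptions(precision=4,suppress=True)
    print("rack",o,np.degrees(ang),"slot",o+R@[0,-.024]); print("res mm (rack axes)",((B-o)@R-A).round(4).reshape(3,4,2)*1e3)
E
python3 rack.py; python3 - <<'E'
from geo import *
from bench import r
np.set_printoptions(precision=4,suppress=True)
need(r.read_state(),(.4712,-.2480,.264),69.5)
E
```

```text
time: 4.27
ee_pos: [0.4722, -0.2476, 0.3292]
eef_rot: [0.82, 0.572, -0.002, -0.002]
ft_force: [-0.3, -0.1, -0.2]
width: 0.0433
grip_force: 0.0
rack [0.5595 0.1716] -13.541181495778586 slot [0.5539 0.1482]
res mm (rack axes) [[[-1.8  0. ]
  [-1.9  0.1]
  [-2.7 -0.5]
  [-2.2  0.8]]

 [[-0.  -1. ]
  [ 2.  -0.8]
  [ 1.6 -1.3]
  [ 0.8 -1.8]]

 [[ 1.4  1.1]
  [ 0.4  1.4]
  [-0.3  1.3]
  [ 2.7  0.7]]]
pos [ 0.4722 -0.2476  0.3292] heading 69.81949371176022 q [-0.35  0.24  0.86  1.84 -0.2   1.16  0.22] t 4.2667 F [-0.3 -0.1 -0.2] w 0.04331137456456071 gf 0.0
turn units [-0.047  0.002  0.046] | shift before turn [-0.018 -0.01   1.631] | shift after turn [-0.018 -0.019  1.631]
```

```bash
python3 -m inch '[[0,-0.02,0.3,-0.04,0,0],[0,0,0.5,0,0,0],[-0.02,0,0.45,0,0,0],[0,0,0.38,0,0,0],[0,0,0,0,0,0]]' >/dev/null
python3 -m inch '[[0,0,0,0,0,0],[0,0,0,0,0,0],[0,0,0,0,0,0],[0,0,0,0,0,0],[0,0,0,0,0,0]]' -0.85 25
python3 -m inch '[[0,0,0,0,0,0],[0,0,0,0,0,0],[0,0,0,0,0,0],[0,0,0,0,0,0],[0,0,0,0,0,0]]' -1 30
python3 - <<'E'
from geo import *
from bench import r,eyes
np.set_printoptions(precision=4,suppress=True)
need(r.read_state(),(.4712,-.2480,.264),69.5)
c=eyes.camera("side"); cv2.imwrite("pics/g.png",cv2.resize(c["pixels"][100:230,350:510,::-1],(800,600*650//600))[:600])
E
```

```text
time: 5.1
ee_pos: [0.4732, -0.2484, 0.2682]
eef_rot: [0.82, 0.573, 0.002, 0.002]
ft_force: [-1.2, 0.3, 0.4]
width: 0.0178
grip_force: 0.6
time: 5.52
ee_pos: [0.4722, -0.2482, 0.2678]
eef_rot: [0.82, 0.572, 0.001, 0.0]
ft_force: [-8.2, 3.9, 10.8]
width: 0.0123
grip_force: 29.9
pos [ 0.4722 -0.2482  0.2678] heading 69.8159958166417 q [-0.31  0.33  0.82  1.9  -0.28  1.03  0.29] t 5.5167 F [-8.2  3.9 10.8] w 0.012324530137500388 gf 29.91628069547005
turn units [ 0.014 -0.011  0.046] | shift before turn [-0.004 -0.026  0.095] | shift after turn [-0.004 -0.025  0.095]
```

View pics/g.png

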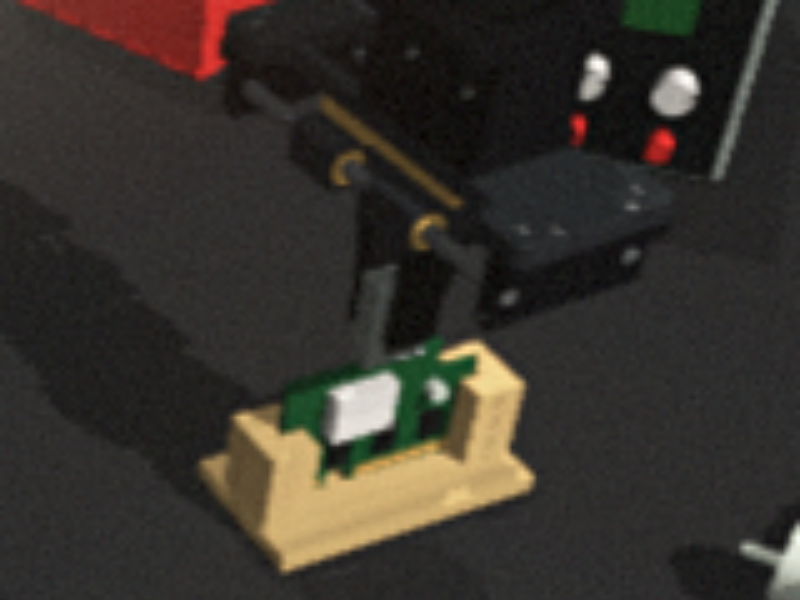

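The card is gripped, with the opening at 12.3 mm, and it is still seated in the stand. Now I'll lift, travel and turn.

```bash
python3 -m inch '[[0,0,-0.1,0,0,0],[0,0,-0.2,0,0,0],[0,0,-0.3,0,0,0],[0,0,-0.4,0,0,0],[0,0,-0.4,0,0,0]]'
python3 -m inch '[[0,0,-0.4,0,0,0],[0,0,-0.4,0,0,0],[0,0,-0.4,0,0,0],[0,0,-0.3,0,0,0],[0,0,0,0,0,0]]'
python3 -m inch '[[0.3,-0.05,0,0,0,0],[0.69,-0.1,0,0,0,0],[0.69,-0.1,0,0,0,0],[0.69,-0.1,0,0,0,0],[0.69,-0.1,0,0,0,0]]' >/dev/null
python3 -m inch '[[0.69,-0.1,0,0,0,0],[0.69,-0.1,0,0,0,0],[0.69,-0.1,0,0,0,0],[0.69,-0.1,0,0,0,0],[0.69,-0.1,0,0,0,0]]' >/dev/null
python3 -m inch '[[0.69,-0.1,0,0,0,0],[0.69,-0.1,0,0,0,0],[0.69,-0.1,0,0,0,0],[0.69,-0.1,0,0,0,0],[0.3,-0.04,0,0,0,0]]' 
python3 -m inch '[[0,0,0,0,0,0.5],[0,0,0,0,0,0.8],[0,0,0,0,0,0.8],[0,0,0,0,0,0.8],[0,0,0,0,0,0.8]]' >/dev/null
python3 -m inch '[[0,0,0,0,0,0.8],[0,0,0,0,0,0.8],[0,0,0,0,0,0.8],[0,0,0,0,0,0.8],[0,0,0,0,0,0.8]]' >/dev/null
python3 -m inch '[[0,0,0,0,0,0.8],[0,0,0,0,0,0.8],[0,0,0,0,0,0.8],[0,0,0,0,0,0.8],[0,0,0,0,0,0.8]]' >/dev/null
python3 -m inch '[[0,0,0,0,0,0.4],[0,0,0,0,0,0],[0,0,0,0,0,0],[0,0,0,0,0,0],[0,0,0,0,0,0]]' 
python3 - <<'E'
from geo import *
from rack import R,o
from bench import r,eyes
np.set_printoptions(precision=4,suppress=True)
p=o+R@[0,-.024]
need(r.read_state(),(*p,.370),-13.5)
for n in("side","top"):
    c=eyes.camera(n); np.savez(f"{n}1.npz",**c)
T=load("top1.npz");S=load("side1.npz")
cv2.imwrite("pics/h.png",np.hstack([cv2.resize(T["pixels"][165:265,180:260,::-1],(400,500),interpolation=0),cv2.resize(S["pixels"][190:315,190:290,::-1],(400,500),interpolation=0)]))
E
```

```text
time: 5.98
ee_pos: [0.4728, -0.2485, 0.3249]
eef_rot: [0.82, 0.573, 0.001, 0.002]
ft_force: [-0.3, -0.2, -1.6]
width: 0.0116
grip_force: 30.0
time: 6.4
ee_pos: [0.4732, -0.2488, 0.3868]
eef_rot: [0.82, 0.573, 0.003, 0.004]
ft_force: [0.2, -0.4, -2.2]
width: 0.0116
grip_force: 30.0
time: 7.65
ee_pos: [0.5521, 0.1348, 0.3825]
eef_rot: [0.819, 0.574, 0.001, 0.001]
ft_force: [-0.9, 0.2, -2.1]
width: 0.0117
grip_force: 30.0
time: 9.32
ee_pos: [0.5521, 0.1302, 0.3832]
eef_rot: [0.993, -0.115, 0.002, 0.001]
ft_force: [0.4, -0.3, -1.8]
width: 0.0119
grip_force: 30.0
pos [0.5521 0.1302 0.3832] heading -13.255510299269693 q [-1.    0.27  0.82  1.69 -0.2   1.27 -1.94] t 9.3167 F [ 0.4 -0.3 -1.8] w 0.01190526219298606 gf 29.97388647403568
turn units [ 0.004 -0.04   0.036] | shift before turn [-0.061 -0.448  0.329] | shift after turn [-0.061 -0.448  0.33 ]
```

View pics/h.png

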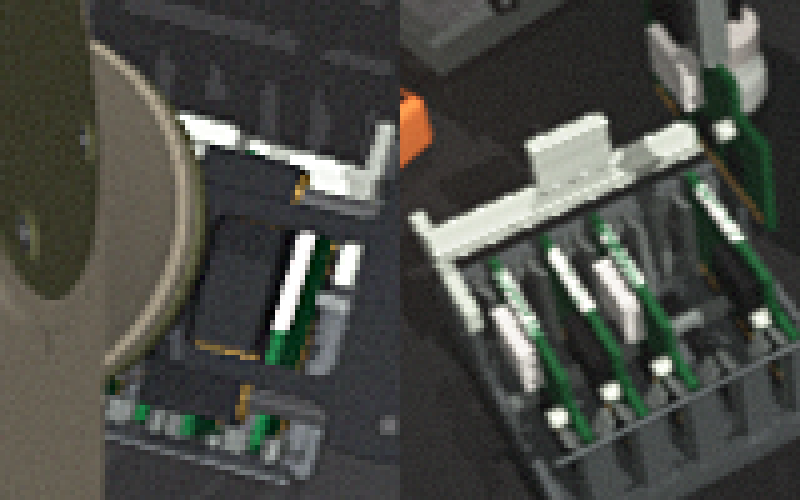

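The top view is blocked by the arm. The side view shows the held card's near end, with its lower corner at about (772,228) and its cut-end top at (775,150). It also shows the neighbours' cut ends at (588,440), (640,410), (693,385) and (797,335). I'll compare my pose estimates against these.

```bash
python3 - <<'E'
from geo import *
from rack import R,o
from bench import r
np.set_printoptions(precision=2,suppress=True)
S=load("side1.npz")
px=lambda u,v:np.array([190+(u-400)/4-.5,190+v/4-.5])
ys=[.048,.024,0,-.048]
for x,z,L in((.05,.072,[(495,262),(547,237),(595,215),(692,172)]),(-.05,.056,[(588,440),(640,410),(693,385),(797,335)])):
    for y,q in zip(ys,L):
        w=np.append(o+R@[x,y],z); pp=proj(S,w); m=px(*q)
        e=(plane(S,*m,z)[:2]-w[:2])@R
        print(x,y,"pred",pp,"meas",m,"err rack mm",e*1e3)
s=r.read_state(); Q=Ro.from_quat(s["eef_rot"]).as_matrix()
h=s["ee_pos"]+Q@[0,0,.164+.0098]   # handle centre
X,Y,Z=Q[:,0],-Q[:,1],-Q[:,2]
for n,d,q in(("foot-x",(-.05,0,-.086),(772,228)),("cut",(-.05,0,-.038),(775,150))):
    w=h+d[0]*X+d[1]*Y+d[2]*Z; m=px(*q); print(n,proj(S,w),m,(plane(S,*m,w[2])[:2]-w[:2])@R*1e3)
# keeper tab corners and bar corner (outer), origin at tab
print("tab outer top L/R meas",px(528,133),px(606,115))
for y in(.018,-.018):
  for zz in (.108,): 
    for x in (.075,.083,.09): print(x,y,proj(S,np.append(o+R@[x,y],zz)))
E
```

```text
0.05 0.048 pred [212.15 253.43] meas [213.25 255.  ] err rack mm [-4.43 -0.19]
0.05 0.024 pred [224.81 247.71] meas [226.25 248.75] err rack mm [-3.69 -1.13]
0.05 0 pred [237.14 242.13] meas [238.25 243.25] err rack mm [-3.58 -0.51]
0.05 -0.048 pred [260.9  231.39] meas [262.5 232.5] err rack mm [-4.16 -1.15]
-0.05 0.048 pred [237.83 298.95] meas [236.5 299.5] err rack mm [0.22 2.26]
-0.05 0.024 pred [251.07 292.18] meas [249.5 292. ] err rack mm [1.75 2.01]
-0.05 0 pred [263.95 285.59] meas [262.75 285.75] err rack mm [0.82 1.84]
-0.05 -0.048 pred [288.7  272.93] meas [288.75 273.25] err rack mm [-0.65  0.28]
foot-x [282.2 246.9] [282.5 246.5] [ 0.47 -0.84]
cut [280.26 226.19] [283.25 227.  ] [-4.07 -2.99]
tab outer top L/R meas [221.5  222.75] [241.   218.25]
0.075 0.018 [219.02 223.75]
0.083 0.018 [217.21 221.08]
0.09 0.018 [215.65 218.77]
0.075 -0.018 [237.65 215.83]
0.083 -0.018 [235.75 213.26]
0.09 -0.018 [234.11 211.04]
```

```bash
python3 - <<'E'
from geo import *
np.set_printoptions(precision=3,suppress=True)
T=load("top0.npz");S=load("side0.npz")
def edge(c,p,q,z,half=4,sgn=None,peak=False):
    g=cv2.GaussianBlur(c["pixels"].mean(2).astype(np.float32),(3,3),0)
    p,q=np.array(p,float),np.array(q,float); d=(q-p)/np.linalg.norm(q-p); n=np.array([-d[1],d[0]])
    t=np.arange(-half,half+.01,.25); pts=[]
    for a in np.arange(0,np.linalg.norm(q-p),1):
        L=p+a*d+t[:,None]*n
        f=cv2.remap(g,L[:,0].astype(np.float32)[None],L[:,1].astype(np.float32)[None],1)[0]
        v=f if peak else sgn*np.gradient(f)
        pts.append(L[v.argmax()])
    vx,vy,x,y=cv2.fitLine(np.array(pts,np.float32),cv2.DIST_WELSCH,0,.01,.01).ravel()
    k=np.abs((np.array(pts)-[x,y])@[-vy,vx]); 
    ends=[np.array([x,y])+((e-[x,y])@[vx,vy])*np.array([vx,vy]) for e in(p,q)]
    w=[plane(c,*e,z)[:2] for e in ends]; dd=w[1]-w[0]
    return np.degrees(np.arctan2(dd[1],dd[0])),np.median(k),np.array(ends).ravel(),np.array(w).ravel()
c2=lambda u,v:(178+u/7-.5,168+v/7-.5)
c0=lambda u,v:(168+u/4-.375,168+v/4-.375); c0s=lambda u,v:(188+(u-400)/3.333-.35,212+v/3.333-.35)
print("T bar in L",edge(T,c2(80,160),c2(210,190),.08,sgn=-1))
print("T bar in all",edge(T,c2(70,155),c2(515,265),.08,sgn=-1))
print("T bar out",edge(T,c2(80,98),c2(520,205),.083,sgn=1))
print("T front rail",edge(T,c0(30,309),c0(270,371),.05,sgn=-1),)
print("T front rail pk",edge(T,c0(30,309),c0(270,371),.05,peak=True,half=3),)
print("S front rail",edge(S,c0s(545,309),c0s(770,197),.05,peak=True,half=2))
print("S bar in",edge(S,c0s(445,140),c0s(670,40),.083,sgn=-1,half=3))
E
```

```text
T bar in L (np.float64(-104.94649424356201), np.float64(0.15442935823394066), array([189.104, 189.712, 207.481, 194.713]), array([0.628, 0.22 , 0.618, 0.183]))
T bar in all (np.float64(-104.38538976042946), np.float64(0.16994936201756544), array([187.554, 189.437, 250.9  , 206.012]), array([0.628, 0.223, 0.596, 0.096]))
T bar out (np.float64(-104.51507526714035), np.float64(0.3963987950799039), array([188.952, 181.411, 251.486, 197.922]), array([0.644, 0.22 , 0.612, 0.094]))
T front rail (np.float64(-104.60203718662073), np.float64(0.8097838610587452), array([175.942, 241.803, 235.827, 257.736]), array([0.524, 0.251, 0.492, 0.128]))
T front rail pk (np.float64(-103.48077865269896), np.float64(1.1690546459780438), array([175.242, 244.396, 235.429, 259.134]), array([0.519, 0.252, 0.49 , 0.129]))
S front rail (np.float64(-104.26188582945403), np.float64(0.2065654403202395), array([231.139, 304.328, 298.562, 270.558]), array([0.526, 0.242, 0.494, 0.118]))
S bar in (np.float64(-103.82960838696235), np.float64(0.25816218404261093), array([201.872, 255.272, 269.36 , 225.228]), array([0.62 , 0.225, 0.589, 0.099]))
```

```bash
python3 - <<'E'
from geo import *
from bench import r
np.set_printoptions(precision=2,suppress=True)
S=load("side1.npz"); im=S["pixels"].astype(int); g=im[...,1]-np.maximum(im[...,0],im[...,2])
for v in range(200,252,2):
    row=g[v,250:300]; xs=np.nonzero(row>12)[0]+250
    print(v,xs.min() if len(xs) else None,xs.max() if len(xs) else None,len(xs),"".join("%4d"%k for k in g[v,256:290]))
s=r.read_state(); Q=Ro.from_quat(s["eef_rot"]).as_matrix()
h=s["ee_pos"]+Q@[0,0,.1738]; X,Y,Z=Q[:,0],-Q[:,1],-Q[:,2]
for d in((-.05,.002,-.086),(-.05,-.002,-.086),(-.05,.002,-.038),(-.05,-.002,-.038),(-.028,.002,-.038),(-.028,.002,-.022),(-.028,-.002,-.022)):
    print(d,proj(S,h+d[0]*X+d[1]*Y+d[2]*Z))
E
```

```text
200 None None 0   -5  -4  -3   0   2  -2   2   0   2   3   4   5   7   6   3   4  -6  -7  -4  -5  -7  -6  -6  -8  -4   0  -1   1   2  -1   2  -2  -2  -3
202 None None 0   -2  -6  -5  -3   0  -1   0   3   2   5   5   5   5   8   4   4  -2  -7  -5  -7  -2  -7  -3  -3   0   2  -1   3   3  -2   0   0   0  -1
204 None None 0   -4  -6  -1  -1  -3  -3  -2  -3   1   4   4   6   4   4   4   5  -1  -7  -8  -6  -4  -4   3   6  -1   3  -1  -2   0   0   0   0  -4   0
206 269 270 2    1  -3  -1  -2  -4  -4  -4  -2   2   7   5   2  12  24  28   7  -2  -8  -3   0   1   4   2   6   1   0  -2  -2   0  -2   3   0   0  -2
208 265 273 7    0   2  -2  -1  -5  -6  -2  -5   4  13  10  12  14  22  32  32  23  16   3   3   3   2   3   6   5   3   0   1  -3   1   1   1   0   3
210 254 273 6   -4  -3  -5  -2  -3  -4  -5  -3  -2   5  14  12  12  10  15  25  33  29  12   5   2   6   3   1   2   1  -1   1  -3   1   0  -2   0   1
212 267 275 7   10   4  -3  -3  -2  -4  -4  -5  -3   0  11  16  14   9  12  13  24  31  26  13   2   3   1   2   0  -2   1   2   1   0  -1   0  -3  -1
214 266 275 7  -14  -3   1   2  -2  -
[... 2412 characters left out ...]
  2   4   2   5  12  11  12  11   9   4  -2   2   2   3  -1   4   0  -2  -3  -3   3  14  28  22  11   0   1  -2   0  -2
248 268 275 5    0   0  -1   1   4   3   4   7  12  11  12  12  14  14  10   1  10  20  18  13   7  -2  -2   0  -1  -1   0   0  -2   1   0   0   3  -2
250 265 276 7    2   0   0   0  -1   2   1   6  10  13  10  15  12  13   6   8   6  16  29  36  23   4  -4   0  -2  -2   0   0   3   1   3   1   1   2
(-0.05, 0.002, -0.086) [281.12 247.42]
(-0.05, -0.002, -0.086) [283.27 246.38]
(-0.05, 0.002, -0.038) [279.13 226.72]
(-0.05, -0.002, -0.038) [281.38 225.68]
(-0.028, 0.002, -0.038) [272.21 218.34]
(-0.028, 0.002, -0.022) [271.41 211.  ]
(-0.028, -0.002, -0.022) [273.67 210.01]
```

```bash
cat >> rack.py <<'E'
a2=np.radians(-14.3); R2=np.array([[np.cos(a2),-np.sin(a2)],[np.sin(a2),np.cos(a2)]])
o2=B.mean(0)-R2@A.mean(0)+R2@[-.001,.0004]; slot=o2+R2@[0,-.024]
E
cat > go.py <<'E'
import sys
from geo import *; from rack import *
from bench import r
np.set_printoptions(precision=4,suppress=True)
s=r.read_state(); need(s,(*slot,float(sys.argv[1])),-14.3)
print("slot",slot,"tcp in slot mm",(R2.T@(s["ee_pos"][:2]-slot)*1e3).round(2),"foot z",s["ee_pos"][2]-.2598)
E
python3 go.py .335
```

```text
pos [0.5521 0.1303 0.3832] heading -13.285402560473477 q [-1.    0.27  0.82  1.69 -0.2   1.27 -1.94] t 9.4167 F [-0.9  0.2 -1.7] w 0.012023630787959313 gf 29.974060147069395
turn units [ 0.003 -0.039  0.148] | shift before turn [-0.1   -0.455  1.205] | shift after turn [-0.102 -0.452  1.206]
slot [0.5526 0.1488] tcp in slot mm [  4.08 -18.09] foot z 0.12344463105050452
```

```bash
python3 -m inch '[[-0.03,-0.15,0,0,-0.04,0.15],[-0.04,-0.15,0,0,0,0],[-0.03,-0.15,0,0,0,0],[0,0,0.2,0,0,0],[0,0,0.3,0,0,0]]' >/dev/null
python3 -m inch '[[0,0,0.3,0,0,0],[0,0,0.25,0,0,0],[0,0,0.15,0,0,0],[0,0,0,0,0,0],[0,0,0,0,0,0]]'
python3 go.py .2678
python3 - <<'E'
from geo import *
from bench import eyes
c=eyes.camera("side"); np.savez("side2.npz",**c)
cv2.imwrite("pics/i.png",cv2.convertScaleAbs(cv2.resize(c["pixels"][205:305,200:300,::-1],(600,600),interpolation=0),alpha=1.5))
E
```

```text
time: 10.25
ee_pos: [0.5526, 0.1486, 0.3349]
eef_rot: [0.992, -0.125, -0.0, 0.001]
ft_force: [-0.3, 0.2, -2.2]
width: 0.0121
grip_force: 30.0
pos [0.5526 0.1486 0.3349] heading -14.379949606258684 q [-1.    0.33  0.79  1.73 -0.25  1.19 -1.96] t 10.25 F [-0.3  0.2 -2.2] w 0.01212167654359332 gf 29.973955526947975
turn units [ 0.009  0.004 -0.012] | shift before turn [ 0.001 -0.009  1.678] | shift after turn [-0.    -0.007  1.678]
slot [0.5526 0.1488] tcp in slot mm [ 0.   -0.28] foot z 0.07510832103560111
```

View pics/i.png

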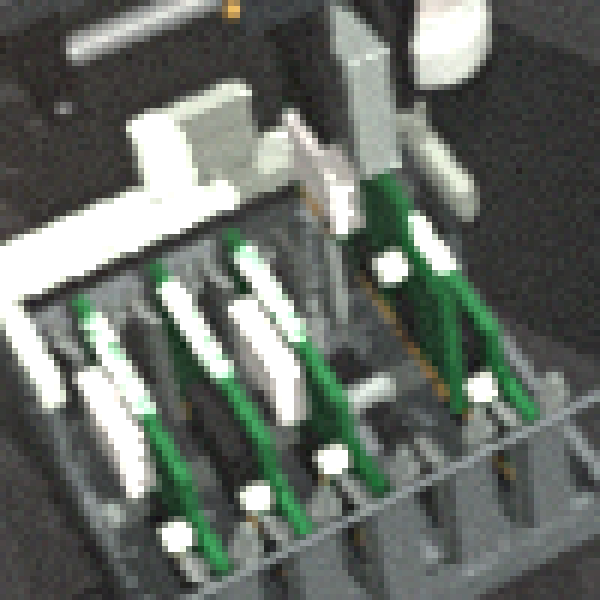

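The held card hangs between neighbours 3 and 4, above the empty slot, with its foot corner at about (457,410). I'll lower it in steps and watch the force.

```bash
python3 -m inch '[[0,0,0.1,0,0,0],[0,0,0.12,0,0,0],[0,0,0.12,0,0,0],[0,0,0.11,0,0,0],[0,0,0.1,0,0,0]]'
python3 go.py .2678 
python3 -m inch '[[0,0,0.1,0,0,0],[0,0,0.08,0,0,0],[0,0,0.07,0,0,0],[0,0,0.05,0,0,0],[0,0,0,0,0,0]]'
python3 go.py .2678
```

```text
time: 10.72
ee_pos: [0.5524, 0.1488, 0.3126]
eef_rot: [0.992, -0.125, -0.0, 0.0]
ft_force: [-0.5, 0.4, -1.6]
width: 0.0117
grip_force: 30.0
pos [0.5524 0.1488 0.3126] heading -14.35567669605568 q [-0.99  0.35  0.78  1.75 -0.27  1.15 -1.94] t 10.7167 F [-0.5  0.4 -1.6] w 0.011689849294203634 gf 29.974178590346128
turn units [ 0.005  0.003 -0.008] | shift before turn [ 0.004 -0.003  1.12 ] | shift after turn [ 0.004 -0.002  1.12 ]
slot [0.5526 0.1488] tcp in slot mm [-0.16 -0.07] foot z 0.052805478371106496
time: 11.13
ee_pos: [0.5524, 0.1488, 0.3008]
eef_rot: [0.992, -0.125, -0.0, 0.0]
ft_force: [-0.6, 0.0, -1.8]
width: 0.0119
grip_force: 30.0
pos [0.5524 0.1488 0.3008] heading -14.356084721055966 q [-0.98  0.37  0.78  1.77 -0.28  1.12 -1.93] t 11.1333 F [-0.6  0.  -1.8] w 0.011890766843611648 gf 29.97402406297624
turn units [ 0.007  0.004 -0.008] | shift before turn [ 0.004 -0.003  0.825] | shift after turn [ 0.004 -0.002  0.825]
slot [0.5526 0.1488] tcp in slot mm [-0.15 -0.1 ] foot z 0.04100802886422944
```

```bash
python3 -m inch '[[0,0,0.07,0,0,0],[0,0,0.08,0,0,0],[0,0,0.08,0,0,0],[0,0,0.08,0,0,0],[0,0,0.07,0,0,0]]'
python3 -m inch '[[0,0,0.06,0,0,0],[0,0,0.05,0,0,0],[0,0,0.04,0,0,0],[0,0,0.02,0,0,0],[0,0,0,0,0,0]]'
python3 go.py .2678
```

```text
time: 11.55
ee_pos: [0.5525, 0.1488, 0.2856]
eef_rot: [0.992, -0.125, -0.0, 0.0]
ft_force: [0.5, -0.7, -1.6]
width: 0.0118
grip_force: 30.0
time: 11.97
ee_pos: [0.5525, 0.1487, 0.2791]
eef_rot: [0.992, -0.125, -0.0, 0.0]
ft_force: [0.6, -0.3, -2.5]
width: 0.0118
grip_force: 30.0
pos [0.5525 0.1487 0.2791] heading -14.361150616907093 q [-0.97  0.4   0.76  1.79 -0.31  1.08 -1.92] t 11.9667 F [ 0.6 -0.3 -2.5] w 0.011811321912730335 gf 29.9740449199453
turn units [ 0.005  0.002 -0.009] | shift before turn [ 0.002 -0.003  0.282] | shift after turn [ 0.002 -0.003  0.282]
slot [0.5526 0.1488] tcp in slot mm [-0.07 -0.12] foot z 0.019285351217853186
```

```bash
python3 -m inch '[[0,0,0.03,0,0,0],[0,0,0.04,0,0,0],[0,0,0.04,0,0,0],[0,0,0.04,0,0,0],[0,0,0.03,0,0,0]]'
python3 -m inch '[[0,0,0.03,0,0,0],[0,0,0.02,0,0,0],[0,0,0.02,0,0,0],[0,0,0.02,0,0,0],[0,0,0,0,0,0]]'
python3 go.py .2678
```

```text
time: 12.38
ee_pos: [0.5525, 0.1488, 0.2718]
eef_rot: [0.992, -0.125, -0.0, 0.0]
ft_force: [-0.2, -0.0, -2.2]
width: 0.0116
grip_force: 30.0
time: 12.8
ee_pos: [0.5525, 0.1488, 0.2683]
eef_rot: [0.992, -0.125, -0.0, 0.0]
ft_force: [1.1, -0.6, -1.3]
width: 0.0116
grip_force: 30.0
pos [0.5525 0.1488 0.2683] heading -14.35790171420514 q [-0.96  0.41  0.76  1.79 -0.32  1.06 -1.91] t 12.8 F [ 1.1 -0.6 -1.3] w 0.01162482295002633 gf 29.97401132946834
turn units [ 0.004  0.002 -0.008] | shift before turn [ 0.002 -0.002  0.013] | shift after turn [ 0.002 -0.002  0.013]
slot [0.5526 0.1488] tcp in slot mm [-0.09 -0.08] foot z 0.00851653832291882
```

```bash
python3 -m inch '[[0,0,0.01,0,0,0],[0,0,0.01,0,0,0],[0,0,0.01,0,0,0],[0,0,0,0,0,0],[0,0,0,0,0,0]]'
python3 -m inch '[[0,0,0.01,0,0,0],[0,0,0.01,0,0,0],[0,0,0.01,0,0,0],[0,0,0,0,0,0],[0,0,0,0,0,0]]'
```

```text
time: 13.22
ee_pos: [0.5528, 0.1487, 0.2681]
eef_rot: [0.992, -0.125, 0.0, -0.0]
ft_force: [-1.5, -1.2, 7.3]
width: 0.0117
grip_force: 30.0
time: 13.63
ee_pos: [0.553, 0.1488, 0.268]
eef_rot: [0.992, -0.125, 0.0, -0.001]
ft_force: [-8.1, -1.0, 20.3]
width: 0.0117
grip_force: 30.0
```

Contact comes at TCP z = 0.268, the same height as in the stand, so the card is on the slot floor. I'll relieve the push, release and rise.

```bash
python3 -m inch '[[0,0,-0.02,0,0,0],[0,0,-0.02,0,0,0],[0,0,0,0,0,0],[0,0,0,0,0,0],[0,0,0,0,0,0]]'
python3 -m inch '[[0,0,0,0,0,0],[0,0,0,0,0,0],[0,0,0,0,0,0],[0,0,0,0,0,0],[0,0,0,0,0,0]]' -0.4
python3 -m inch '[[0,0,-0.2,0,0,0],[0,0,-0.4,0,0,0],[0,0,-0.5,0,0,0],[0,0,-0.5,0,0,0],[0,0,-0.4,0,0,0]]'
python3 -m inch '[[0,0,-0.4,0,0,0],[0,0,-0.3,0,0,0],[0,0,0,0,0,0],[0,0,0,0,0,0],[0,0,0,0,0,0]]' -1
python3 go.py .37
python3 - <<'E'
from geo import *
from rack import *
from bench import eyes
np.set_printoptions(precision=2,suppress=True)
c=eyes.camera("side"); np.savez("side3.npz",**c)
cv2.imwrite("pics/j.png",cv2.convertScaleAbs(cv2.resize(c["pixels"][205:305,200:300,::-1],(600,600),interpolation=0),alpha=1.5))
for x in(.06,.07,.08,.09): print(x,[((proj(c,np.append(o2+R2@[x,y],.108))-[199.5,204.5])*6) for y in(.018,-.018)])
E
```

```text
time: 14.05
ee_pos: [0.5528, 0.1488, 0.268]
eef_rot: [0.992, -0.125, 0.0, -0.0]
ft_force: [-0.1, -0.5, 5.8]
width: 0.0117
grip_force: 30.0
time: 14.47
ee_pos: [0.5525, 0.1488, 0.2674]
eef_rot: [0.992, -0.125, -0.0, 0.0]
ft_force: [-0.4, -0.4, -0.4]
width: 0.026
grip_force: 0.0
time: 14.88
ee_pos: [0.5528, 0.1485, 0.3497]
eef_rot: [0.992, -0.125, 0.0, -0.0]
ft_force: [0.5, 0.3, -0.2]
width: 0.026
grip_force: 0.0
time: 15.3
ee_pos: [0.5523, 0.1489, 0.3749]
eef_rot: [0.992, -0.125, -0.0, 0.0]
ft_force: [-1.3, -0.3, 0.2]
width: 0.0032
grip_force: 0.0
pos [0.5523 0.1489 0.3749] heading -14.34985283432211 q [-1.02  0.29  0.81  1.68 -0.22  1.26 -1.98] t 15.3 F [-1.3 -0.3  0.2] w 0.0032367345227122114 gf 0.0
turn units [ 0.008  0.007 -0.007] | shift before turn [ 0.007 -0.001  0.123] | shift after turn [ 0.007 -0.001  0.123]
slot [0.5526 0.1488] tcp in slot mm [-0.3  -0.04] foot z 0.1151116298559286
0.06 [array([140.64, 147.22]), array([254.09,  99.42])]
0.07 [array([127.15, 126.5 ]), array([239.9 ,  79.49])]
0.08 [array([113.89, 106.13]), array([225.95,  59.89])]
0.09 [array([100.85,  86.11]), array([212.23,  40.61])]
```

View pics/j.png

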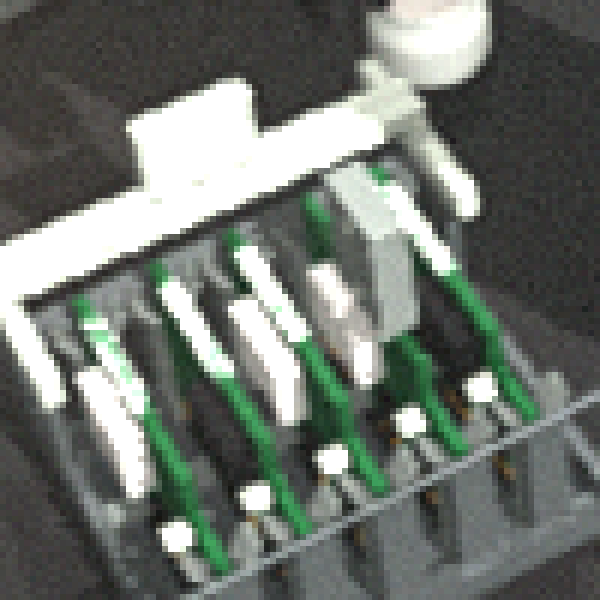

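The card sits at the same height as its neighbours. Its cut end is at (458,452), on the line between (388,490) and (535,415), and the handle is free. The keeper tab spans (130,122) to (250,80), which puts its outer face at about rack x = 0.071. Now I'll bring the closed fingers behind it.

```bash
python3 -m inch '[[0.3,-0.08,0,0,0,0],[0.55,-0.14,0,0,0,0],[0.6,-0.15,0,0,0,0],[0.55,-0.14,0,0,0,0],[0.42,-0.09,0,0,0,0]]' >/dev/null
python3 -m inch '[[0,0,0.3,0,0,0],[0,0,0.5,0,0,0],[0,0,0.5,0,0,0],[0,0,0.4,0,0,0],[0,0,0.2,0,0,0]]'
cat > kp.py <<'E'
from geo import *; from rack import *
from bench import r
np.set_printoptions(precision=4,suppress=True)
s=r.read_state(); print("tcp rack mm",(R2.T@(s["ee_pos"][:2]-o2)*1e3).round(2),"tip z",s["ee_pos"][2]-.182,"F rack",(R2.T@s["ft_force"][:2]).round(2),s["ft_force"][2].round(2),"t",s["time"])
E
python3 kp.py
```

```text
time: 16.18
ee_pos: [0.6511, 0.1481, 0.296]
eef_rot: [0.992, -0.125, -0.002, 0.001]
ft_force: [-0.5, -0.2, -0.1]
width: 0.0006
grip_force: 0.0
tcp rack mm [95.6  -0.44] tip z 0.11400956416159252 F rack [-0.44 -0.36] -0.09 t 16.1833
```

```bash
python3 -m inch '[[0,0,0.15,0,0,0],[0,0,0.2,0,0,0],[0,0,0.15,0,0,0],[0,0,0.05,0,0,0],[0,0,0,0,0,0]]'; python3 kp.py
python3 -m inch '[[-0.1,0,0,0,0,0],[-0.1,0,0,0,0,0],[-0.1,0,0,0,0,0],[-0.1,0,0,0,0,0],[-0.1,0,0,0,0,0]]' >/dev/null; python3 kp.py
python3 -m inch '[[-0.05,0,0,0,0,0],[-0.05,0,0,0,0,0],[-0.05,0,0,0,0,0],[-0.05,0,0,0,0,0],[0,0,0,0,0,0]]' >/dev/null; python3 kp.py
```

```text
time: 16.6
ee_pos: [0.6522, 0.1481, 0.2774]
eef_rot: [0.992, -0.125, -0.0, 0.0]
ft_force: [-0.3, 0.0, 0.3]
width: 0.0005
grip_force: 0.0
tcp rack mm [96.72 -0.16] tip z 0.09542363153383404 F rack [-0.27 -0.03] 0.26 t 16.6
tcp rack mm [76.48 -0.1 ] tip z 0.0960703723529176 F rack [1.66 0.2 ] -0.24 t 17.0167
tcp rack mm [68.5 -0.1] tip z 0.09566240487986061 F rack [-0.   -0.71] 0.06 t 17.4333
```

```bash
python3 -m inch '[[-0.04,0,0.02,0,0,0],[-0.05,0,0.02,0,0,0],[-0.05,0,0,0,0,0],[-0.04,0,0,0,0,0],[-0.03,0,0,0,0,0]]' >/dev/null; python3 kp.py
python3 -m inch '[[-0.02,0,0,0,0,0],[-0.02,0,0,0,0,0],[-0.02,0,0,0,0,0],[-0.02,0,0,0,0,0],[-0.02,0,0,0,0,0]]' >/dev/null; python3 kp.py
python3 - <<'E'
from geo import *
from bench import eyes
c=eyes.camera("side"); np.savez("side4.npz",**c)
cv2.imwrite("pics/k.png",cv2.convertScaleAbs(cv2.resize(c["pixels"][205:305,200:300,::-1],(600,600),interpolation=0),alpha=1.5))
E
```

```text
tcp rack mm [60.11 -0.23] tip z 0.09382934213859512 F rack [ 2.26 -0.23] -0.78 t 17.85
tcp rack mm [57.63 -0.37] tip z 0.094243156914877 F rack [14.99  1.41] -8.92 t 18.2667
```

View pics/k.png

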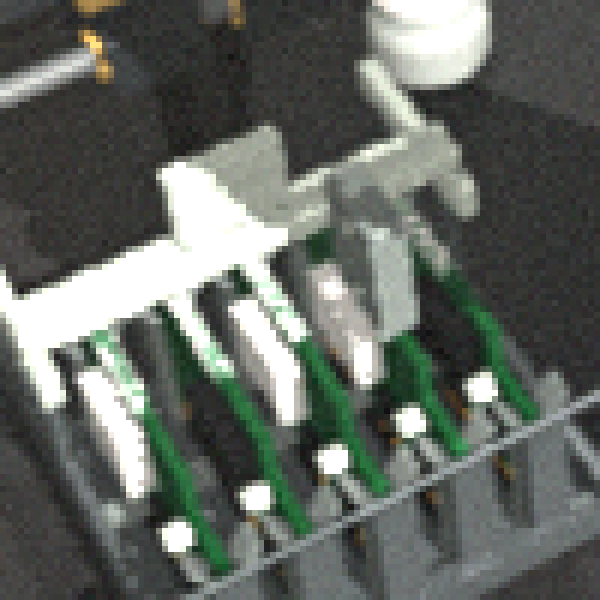

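The bar now covers the card corners. The tab moved from (130,120) to (163,168), about 24 mm, and the force is rising, which suggests the end stop. I'll push a little harder to confirm it stalls.

```bash
python3 -m inch '[[-0.02,0,0,0,0,0],[-0.02,0,0,0,0,0],[-0.01,0,0,0,0,0],[0,0,0,0,0,0],[0,0,0,0,0,0]]' >/dev/null; python3 kp.py
python3 -m inch '[[0,0,0,0,0,0],[0,0,0,0,0,0],[0,0,0,0,0,0],[0,0,0,0,0,0],[0,0,0,0,0,0]]' >/dev/null; python3 kp.py
python3 - <<'E'
from geo import *; from rack import *
import bench
np.set_printoptions(precision=2,suppress=True)
A,B=load("side3.npz"),dict(bench.eyes.camera("side"))
# bar inner-edge along three slots-lines: brightness drop along rack x at z=.083
for y in(.062,.036,.012):
    out=[]
    for c in(A,B):
        g=c["pixels"].mean(2).astype(np.float32); xs=np.arange(.010,.070,.0005)
        P=np.array([proj(c,np.append(o2+R2@[x,y],.083)) for x in xs],np.float32)
        f=cv2.remap(g,P[:,0][None],P[:,1][None],1)[0]; out.append(xs[cv2.GaussianBlur(np.gradient(f)[None],(9,1),0)[0].argmax()]*1e3)
    print(y,out,out[0]-out[1])
E
```

```text
tcp rack mm [56.84 -0.52] tip z 0.09447284651825688 F rack [20.76  2.81] -12.85 t 18.7333
tcp rack mm [56.84 -0.53] tip z 0.09446483447870391 F rack [20.48  2.96] -14.8 t 19.15
0.062 [np.float64(47.500000000000036), np.float64(24.500000000000014)] 23.00000000000002
0.036 [np.float64(47.000000000000036), np.float64(24.500000000000014)] 22.50000000000002
0.012 [np.float64(46.000000000000036), np.float64(25.000000000000014)] 21.00000000000002
```

The bar holds 20 N without moving, where friction is only about 1.5 N, and nothing else is in its way. So it is at its end stop. I'll back off and retreat.

```bash
python3 -m inch '[[0.1,0,0,0,0,0],[0.2,0,0,0,0,0],[0.3,0,0,0,0,0],[0.2,0,0,0,0,0],[0,0,0,0,0,0]]' >/dev/null; python3 kp.py
python3 -m inch '[[0,0,-0.2,0,0,0],[0,0,-0.5,0,0,0],[0,0,-0.7,0,0,0],[0,0,-0.7,0,0,0],[0,0,-0.5,0,0,0]]' >/dev/null
python3 -m inch '[[0,0,-0.3,0,0,0],[0,0,0,0,0,0],[0,0,0,0,0,0],[0,0,0,0,0,0],[0,0,0,0,0,0]]'
python3 - <<'E'
from geo import *; from rack import *
import bench
np.set_printoptions(precision=2,suppress=True)
A,B=load("side3.npz"),dict(bench.eyes.camera("side"))
for y in(.062,.036,.012):
    out=[]
    for c in(A,B):
        g=c["pixels"].mean(2).astype(np.float32); xs=np.arange(.010,.070,.0005)
        P=np.array([proj(c,np.append(o2+R2@[x,y],.083)) for x in xs],np.float32)
        f=cv2.remap(g,P[:,0][None],P[:,1][None],1)[0]; out.append(xs[cv2.GaussianBlur(np.gradient(f)[None],(9,1),0)[0].argmax()]*1e3)
    print(y,out[0]-out[1])
# cards unchanged? difference of images over the card cut ends
d=np.abs(A["pixels"].astype(int)-B["pixels"]).mean(2); print("cut-end diff",d[265:305,230:300].mean(), "jar/driver diff",d[190:218,258:285].mean(),d[220:275,300:370].mean())
E
```

```text
tcp rack mm [87.56 -0.62] tip z 0.09389673246097535 F rack [ 1.02 -0.13] 0.27 t 19.6167
time: 20.45
ee_pos: [0.6419, 0.1508, 0.3904]
eef_rot: [0.992, -0.125, -0.001, 0.001]
ft_force: [-0.1, 0.6, -0.2]
width: 0.0009
grip_force: 0.0
0.062 23.00000000000002
0.036 23.00000000000002
0.012 20.50000000000002
cut-end diff 4.741428571428571 jar/driver diff 28.536155202821867 5.02987012987013
```

```bash
python3 - <<'E'
from geo import *
from bench import eyes,job
def cen(im):
    w=im[185:225,255:285].astype(int); m=(w.min(2)>150).astype(np.uint8); n,l,st,ce=cv2.connectedComponentsWithStats(m); i=1+st[1:,4].argmax(); return ce[i],st[i]
a,b=cen(load("side0.npz")["pixels"]),cen(eyes.camera("side")["pixels"]); print(a,b)
if np.hypot(*(a[0]-b[0]))<1.5: print(job.close_job())
E
```

```text
(array([16.64772727, 16.47159091]), array([  6,   5,  20,  28, 352], dtype=int32)) (array([16.63793103, 16.56896552]), array([  6,   5,  20,  28, 348], dtype=int32))
the job is handed in; nothing more can be done
None
```

I lowered the card fully home in the empty slot, cut corner matching its neighbours, pushed the keeper bar in until it held firm at 20 N (about 23 mm of measured travel, taken as its end stop), and handed the job in at about 20.5 s with the robot clear.

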